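Scan the pink carton and pass it on

ROBOT

A 7-joint arm with a two-finger parallel gripper is mounted at the origin on a cart in front of the work surface, level with it; the furniture and walls round the work are solid. World frame = base frame: x ahead of the robot, y to its left, z up, the work surface at z = 0. Lengths are in mm, angles in rad, forces in N, time in s.
With the tool pointing down it reaches from about 400 to 875 mm from the base axis. Payload 4.4 kg.
Tool frame: the origin (TCP) lies at the very end of the fingers, on their centre line; the grasp point (between the pads) lies 19 mm behind it; z points along the fingers, x is the direction in which the jaws open and shut, and the axes are right-handed (so a half turn about z gives the same grasp; the last joint's range is limited). The gripper opens to 85 mm and grips with 20 to 120 N. Pads are 22 mm wide; open, the fingers measure 114 mm over their backs; the gripper's body (76 mm by 85 mm) begins 54 mm behind the grasp point. The pads swing forward as they close: fully open they stand 13 mm farther back than shut.
Start: joints at [1.28, 0.628, 0.038, 1.517, -0.027, 0.996, -0.02], TCP at [144.92, -633.653, 231.313] pointing down, gripper open.
Joint ranges: [-3.06, 3.06], [-0.37, 2.12], [-1.25, 1.32], [0.18, 2.47], [-1.1, 4.24], [0.23, 1.98], [-2.94, 2.94]. Speed limits (rad/s): [2.57, 2.57, 3.14, 3.14, 3.14, 3.14, 3.14].

INTERFACE

Orientations are given as [roll, pitch, yaw] about the fixed x, y, z axes, in that order (R = Rz(yaw) Ry(pitch) Rx(roll)).
In Python, from cell import ctrl, get_image, job, models gives the robot as it stands.
- The arm moves only by the tool move_arm, never from a script. Its argument "moves" is a list that holds one entry, the list of rows, each a list of 6 numbers: the shift along the tool's x, y, z in m, then the turn, a rotation vector about the tool's x, y, z in rad. A call has 1 to 20 rows; each row is the pose to reach, as a shift and turn from the pose commanded when the call began, along the tool's axes at that moment; what a row does not reach only later rows make up. A row lasts 1/8 s, in which the tool goes at most 62.5 mm and 10.7 degrees, less where a joint would pass 70% of its speed; a pose out of reach is approached as far as the arm can. A call with a gripper value outside its range is refused whole. "jaw" is the opening, from 0 (shut) to 1 (fully open), set as the call begins (left out, the last holds). The fingers move at their own pace and stop on an object; the grip force is fixed at half the most. Time passes only in rows, so rows that repeat a pose let the fingers close. It gives the time, the measured TCP pose, the force and the opening at its end, in the units of the state.
- ctrl.read_state(): the state, without advancing time (a new reading comes with each control period).
- get_image(name): name is "side" or "top"; returns a dict with "color" (420x560x3 uint8, blue, green, red), "fov_y" (degrees; the focal length in pixels is half the picture's height over the tangent of half this angle, whatever the lens; pixels are square), "cx", "cy" (the principal point, pixels), "k1" (the pictures are not rectified: a ray, as slopes to the right and down, at radius r is drawn at 1 + k1 r^2 times it, then the intrinsics apply), "origin" and "orientation" of the camera in the world. Camera axes: x right, y up, looking along -z (the intrinsics and any distortion apply to the point x, -y, -z); pixel columns grow to the right and rows downward; lengths in mm; the calibration is good to about 2 mm. A picture is of the moment at which its call begins. There is no depth.
- job.finish_job(): hands the job in, once; it reports no verdict.
Trained networks look in the newest picture that a camera, given by its name, has taken for a name from the list of things; names that differ only in an ending like _2 or _b are one class to them, and where a whole thing is asked for, a point or a joint stands for the part that bears it (a point fixed in the world has none). Each returns a list of dicts, best first, with "score" (0 to 1); they miss things now and then, are a little off and sometimes report something else, mostly with a low value. They report only what shows in the picture. A call takes as long as a camera call. They do not tell look-alikes from the thing itself.
- models.cut_out(camera, thing): "pixels" (420x560 bool, what is visible of it) and "uv" ([column, row] in pixels, amid what is visible of it).
- models.place_of(camera, thing): "uv" ([column, row] in pixels: a listed point, or the origin of a listed thing).
The state is a dict: "clock": time; "qpos": joint angles; "qd": joint speeds; "tau": joint torques, N m; "eef_pos": TCP position; "tool_rot": TCP orientation; "force": force on the tool from outside, world axes, zero at the start; "torque": the same for the moment, N m; "width": finger opening in mm.
Only numpy, scipy, OpenCV 4.12 (cv2) and the standard library are available. Lean on these libraries where they do the work, as an engineer would, in place of code of your own. Each camera call takes 0.05 s, during which the arm holds its last target.

TASK

Take the cordless scanner out of its cradle, point its window at the white barcode label on top of the lying pink carton from about 8 cm away, with the scan line running along the row of bars, and hold it still there for about two seconds. Put the scanner back in its cradle, then push the pink carton over the table, without picking it up, until it lies flat and wholly inside the blue tape outline. Do not disturb the black carton, the bottle or the tally counter.

Things in the scene. Friction and masses are not known exactly. Their poses are not given: they have to be found in the camera images.
- scanner_grip (a point): Centre of the scanner's grey handle, where to grasp it (near its centre of mass). Handle: 140 mm long (x, 79 mm behind this point to 61 mm ahead), 32 mm wide (y), 30 mm high (z). At the front (+x) a head 50 mm wide is bent 60 degrees down. About 170 g. At the start it lies level in the cradle, 70 mm above the table, free to be lifted straight up.
- scanner_window (a point): Centre of the dark red window at the end of the head: 91.5 mm ahead (handle's +x) and 36 mm below scanner_grip. Axes: x is the beam, out of the window: with the handle level it points forwards, 60 degrees below horizontal; y is the scan line, across the scanner (same as the handle's y).
- cradle_seat (a point): Where scanner_grip is when the scanner is home, 70 mm above the table; x the way the head points, z up. Fixed cradle: foot 150 x 80 x 10 mm and two black saddles 12 mm thick, 40 mm ahead of and 50 mm behind this point; saddle floors 55 mm above the table, channels 38 mm wide, lips about 18 mm high, flared. Between the saddles the handle's sides are open for fingers.
- pink_label (a point): Centre of the barcode on top of the lying pink carton, 34 mm above the table. White label 42 x 26 mm, black bars 19 mm long; the bars follow one another along x (the carton's long axis), z is up out of the label.
- pink_center (a point): Centre of the pink carton (half-way up, 17 mm above the table): a light printed folding box 117 mm long (x), 34 mm wide (y), 34 mm high, about 120 g, lying loose on the table across the robot's view, with its long side towards the robot.
- pink_carton: The pink carton; origin at the centre of its underside, x along its length.
- pink_end_a (a point): Centre of the pink carton's end face at +x (58.5 mm from its centre).
- pink_end_b (a point): Centre of the pink carton's end face at -x.
- black_center (a point): Centre of the black carton, same size, lying next to the pink one, also with a barcode. Leave it alone.
- red_bottle_center (a point): Centre of a small red lacquer bottle with a black cap, 27 mm across and 74 mm high, standing. Leave it alone.
- counter: White hand tally counter, 46 x 67 x 22 mm, on the table at the left. Leave it alone.
- scanner: The cordless scanner; origin under the handle, 6 mm ahead of and 15 mm below scanner_grip, same axes. It reads a barcode whose centre lies 50 to 120 mm before the window and within 10 mm of the beam line, with scan line within 0.35 rad of the row of bars and beam within 0.75 rad of square to the label (a level handle gives 0.52: good), while steady (under 20 mm/s, 0.2 rad/s) for 1.5 s.
- bay: Blue tape outline on the table, flat, beyond the two cartons; origin at its centre, x points away from the robot, y left. Centre lines of the tape form a rectangle of 140 mm (x) by 500 mm (y); the tape is 18 mm wide.
There are look-alikes about, which are no part of the job. What is shaped like the pink_carton but green is not meant.

How it is judged (in metres and radians):
On the way, in this order (a step that is already met when the one before it is completed fails the run):
1. the scanner is aimed at the pink carton's barcode and held still for 1.5 s (x of pink_label in the frame of scanner_window between 0.05 and 0.12 m and y of pink_label in the frame of scanner_window between -0.01 and 0.01 m and z of pink_label in the frame of scanner_window between -0.01 and 0.01 m and angle between the y axis of scanner_window and the x axis of pink_label, either way round below 0.35 rad and angle between the x axis of scanner_window and the z axis of pink_label, either way round below 0.75 rad and linear speed of scanner below 0.02 m/s and angular speed of scanner below 0.2 rad/s), for 1.5 s.
2. the scanner lies back in its cradle, released (x of scanner_grip in the frame of cradle_seat between -0.02 and 0.02 m and y of scanner_grip in the frame of cradle_seat between -0.01 and 0.01 m and z of scanner_grip in the frame of cradle_seat between -0.006 and 0.006 m and x of scanner_window in the frame of cradle_seat above 0.05 m and angle between the x axis of scanner_grip and the x axis of cradle_seat, either way round below 0.15 rad and angle between scanner_grip's own z axis and vertical below 0.15 rad and contact force between the fingers and scanner below 0.05 N and linear speed of scanner below 0.02 m/s), for 0.2 s.
At the end, for the whole second after the job is handed in: The pink carton lies flat and still inside the outline (both end centres within 55 mm of its centre in x, 235 mm in y); the scanner lies released in its cradle, head end as before (within 20 mm along, 10 mm across, 6 mm in height, 0.15 rad) (all of step 2 and x of pink_end_a in the frame of bay between -0.055 and 0.055 m and y of pink_end_a in the frame of bay between -0.235 and 0.235 m and x of pink_end_b in the frame of bay between -0.055 and 0.055 m and y of pink_end_b in the frame of bay between -0.235 and 0.235 m and angle between pink_label's own z axis and vertical below 0.1 rad and linear speed of pink_carton below 0.01 m/s and contact force between the arm and pink_carton below 0.05 N); the robot touches nothing.
It fails at once if the pink carton is picked up or tipped over (height (world z) of pink_center above 0.035 m or angle between pink_label's own z axis and vertical above 0.5 rad).
It fails at once if the black carton is shifted by more than 15 mm (distance of black_center from where it was at the start of the episode above 0.015 m).
It fails at once if the red bottle is shifted or tipped by more than 15 mm (distance of red_bottle_center from where it was at the start of the episode above 0.015 m).
It fails at once if the tally counter is shifted by more than 15 mm (distance of counter from where it was at the start of the episode above 0.015 m).
It also fails if it takes over 69 s, if anything falls off the work surface, if the arm or the gripper's body presses on something with over 40 N, if the wrist force passes 120 N, or if a joint passes its speed limit or range.

## Working session

There is one attempt and no reset: what is moved stays moved. The work goes in short steps, Python scripts to look and compute and a tool call to move; the robot and the scene stay as the last step left them, time stands still between calls to the robot, and variables do not carry over. Pictures are saved under pics/ and viewed, and the job is handed in when it is done.

Besides the shell and the picture viewer there is one more tool, called after ">>>" as a command line: name --argument value ..., lists and objects as JSON in quotes. move_arm: Moves the arm, as the interface text tells. Its arguments: {"type":"object","properties":{"moves":{"type":"array","items":{"type":"array","items":{"type":"array","items":{"type":"number"}}}},"jaw":{"type":"number"}},"required":["moves"]}

```bash
ls; mkdir -p pics
python3 - <<'E'
from cell import ctrl,get_image,job,models
import cv2
s=ctrl.read_state();print(s)
for n in("side","top"):
    im=get_image(n);cv2.imwrite(f"pics/{n}0.png",im["color"]);print({k:v for k,v in im.items() if k!="color"})
    for t in["scanner_grip","scanner_window","cradle_seat","pink_label","pink_center","pink_end_a","pink_end_b","black_center","red_bottle_center","counter","bay","scanner"]:
        try:print(t,[([round(float(v),1) for v in d["uv"]],round(d["score"],2)) for d in models.place_of(n,t)][:4])
        except Exception as e:print(t,e)
E
```

```text
pics
{'clock': 0.0, 'qpos': array([ 1.28019213,  0.62937589,  0.0384092 ,  1.51840165, -0.02699155,
        0.99629351, -0.02000271]), 'qd': array([ 4.93504384e-04,  1.58774592e-04,  2.00772320e-04,  7.65847085e-04,
       -5.29191592e-04,  2.65088548e-05,  2.97182679e-04]), 'tau': array([ 5.86218903e-04, -5.63391852e+01,  1.22604668e+00, -1.93438947e+01,
        1.07987429e-02,  1.06688321e-02, -1.60874697e-05]), 'eef_pos': array([ 144.79452304, -633.00488533,  230.35845135]), 'tool_rot': array([ 3.14157663e+00,  1.96126233e-03, -1.34596453e+00]), 'force': array([ 0.54335772,  0.19040833, -0.23168471]), 'torque': array([ 0.04611232, -0.02412569, -0.03827866]), 'width': 85.29753578838802}
{'fov_y': 54.23964365714823, 'cx': 278.990771364339, 'cy': 207.9750549668398, 'k1': -0.04826245850535436, 'origin': array([ 240.81816687, -802.80651017,  596.06713231]), 'orientation': array([ 1.02284008,  0.02166596, -0.40224141])}
scanner_grip [([320.8, 297.8], 0.55)]
scanner_window [([359.3, 296.2], 0.71)]
cradle_seat [([320.3, 299.1], 0.56)]
pink_label [([233.1, 233.3], 0.76), ([253.7, 199.0], 0
[... 761 characters left out ...]
ndow [([375.8, 199.9], 0.55), ([379.6, 229.9], 0.38), ([231.3, 220.9], 0.38)]
cradle_seat [([382.3, 230.2], 0.85), ([381.4, 226.7], 0.37)]
pink_label [([233.6, 219.5], 0.96), ([276.6, 252.7], 0.83)]
pink_center [([275.2, 250.8], 0.79), ([236.0, 221.8], 0.62), ([378.0, 228.4], 0.4)]
pink_end_a [([279.6, 273.1], 0.92), ([374.5, 200.2], 0.74), ([248.4, 219.0], 0.69), ([214.2, 229.5], 0.61)]
pink_end_b [([279.6, 273.1], 0.92), ([374.5, 200.2], 0.74), ([248.4, 219.0], 0.69), ([214.2, 229.5], 0.61)]
black_center [([306.2, 216.9], 0.56), ([252.3, 216.9], 0.45)]
red_bottle_center [([373.5, 164.1], 0.63), ([375.9, 229.5], 0.55)]
counter [([166.1, 222.6], 0.66)]
bay []
scanner [([376.9, 227.4], 0.94)]
```

View pics/side0.png

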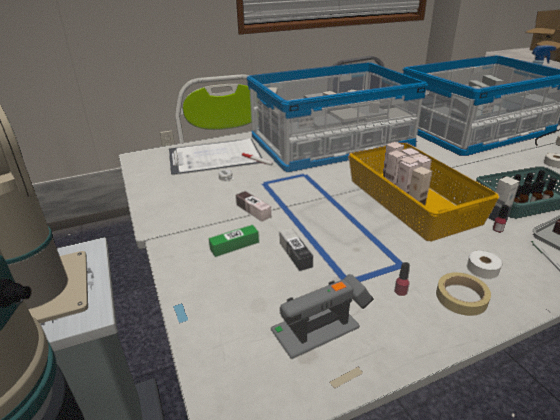

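View pics/top0.png

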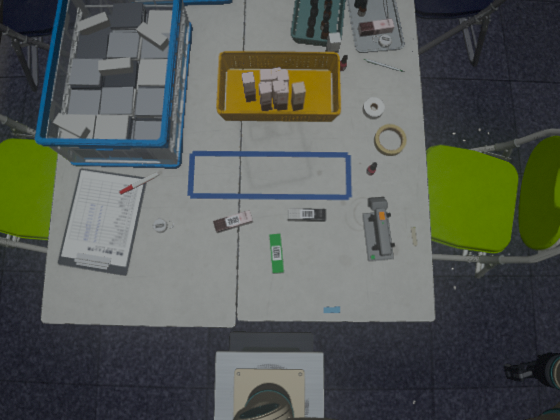

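Run:
```python
import cv2
a=cv2.imread("pics/top0.png")[130:290,140:420];cv2.imwrite("pics/topc.png",cv2.resize(a,None,fx=2.85,fy=2.85,interpolation=cv2.INTER_CUBIC))
a=cv2.imread("pics/side0.png")[150:350,190:440];cv2.imwrite("pics/sidec.png",cv2.resize(a,None,fx=3,fy=3,interpolation=cv2.INTER_CUBIC))
```

```text
(no output)
```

View pics/topc.png

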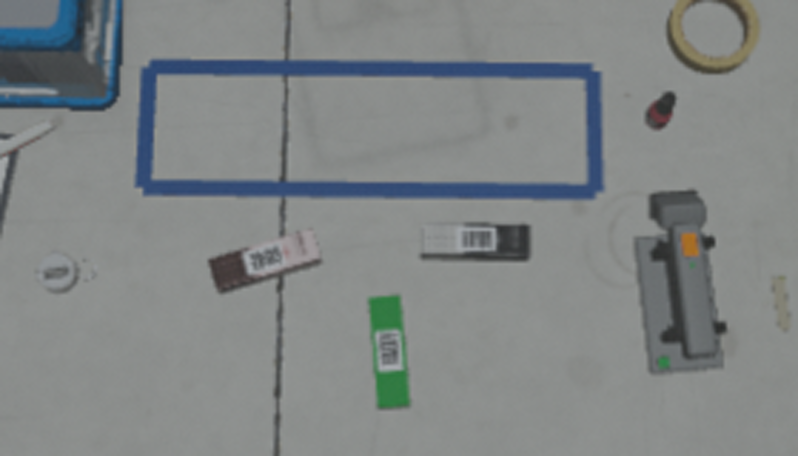

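View pics/sidec.png

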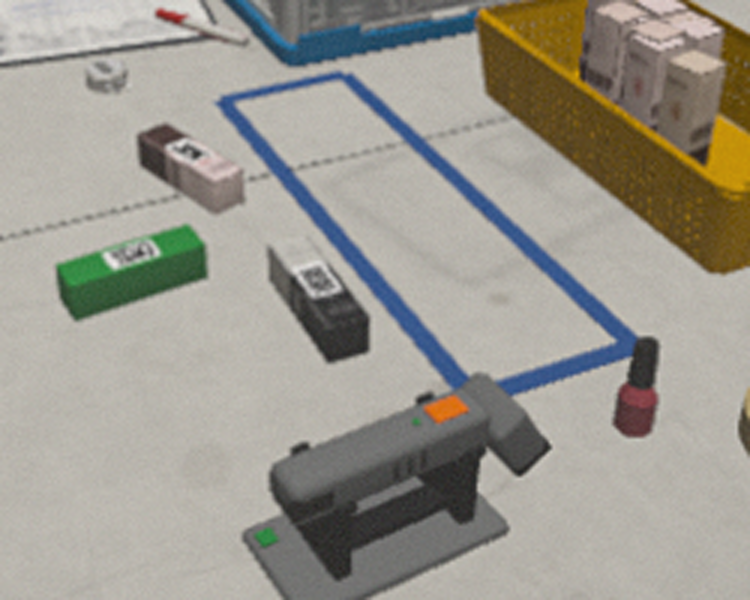

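The candidates for the pink carton, by top and side pixel:
- pink/brown box: top (233,221), side (253,204)
- green look-alike: top (277,253), side (234,240)
- black carton: top (306,214), side (295,250)
- upright pale boxes in the yellow basket: top (270,90)

I choose the lying pink/brown box. The crop shows it with a pink end on the right, a dark end on the left and a white label in the middle. The scanner is the only one, at top (380,228).

```bash
cat > h.py <<'E'
from cell import ctrl,get_image,job,models
import numpy as np,cv2
from scipy.spatial.transform import Rotation as R
def cam(im):
    f=210/np.tan(np.radians(im["fov_y"]/2))
    K=np.array([[f,0,im["cx"]],[0,f,im["cy"]],[0,0,1.]])
    Rc=R.from_euler("xyz",im["orientation"]).as_matrix()@np.diag([1,-1,-1.])
    return K,np.array([im["k1"],0,0,0]),Rc,np.array(im["origin"])
def ray(im,uv):
    K,d,Rc,o=cam(im)
    p=cv2.undistortPoints(np.array([[uv]],float),K,d)[0,0]
    return o,Rc@np.array([p[0],p[1],1])
def onz(im,uv,z):
    o,r=ray(im,uv);return o+r*(z-o[2])/r[2]
def proj(im,P):
    K,d,Rc,o=cam(im)
    return cv2.projectPoints(np.atleast_2d(np.array(P,float)),cv2.Rodrigues(Rc.T)[0],-Rc.T@o,K,d)[0][:,0]
E
python3 - <<'E'
from h import *
np.set_printoptions(precision=1,suppress=True)
ims={n:get_image(n) for n in("top","side")}
def P(n,uv,z):print(n,uv,z,onz(ims[n],uv,z))
# pink label/center
P("top",[233.6,219.5],34);P("side",[253.7,199.0],34)
P("top",[382.5,228.4],70);P("side",[320.8,297.8],70);P("top",[382.3,230.2],70);P("side",[320.3,299.1],70)
P("top",[375.8,199.9],34);P("side",[359.3,296.2],34)
P("top",[306.2,214.5],34);P("top",[166.1,222.6],0)
P("side",[406,279],37);P("top",[373.5,164.1],37)
for uv in [(190,154),(350,155),(349,197.5),(191,196)]:P("top",uv,0)
for n,t in(("top","pink_carton"),("side","pink_carton"),("top","scanner"),("side","scanner"),("top","black_center"),("side","black_center")):
    for d in models.cut_out(n,t):
        m=d["pixels"].astype(np.uint8)
        c=max(cv2.findContours(m,0,1)[0],key=cv2.contourArea)
        print(n,t,round(d["score"],2),d["uv"],m.sum(),cv2.minAreaRect(c))
E
```

```text
top [233.6, 219.5] 34 [540.9 112.   34. ]
side [253.7, 199.0] 34 [545.9 122.4  34. ]
top [382.5, 228.4] 70 [ 511.6 -331.2   70. ]
side [320.8, 297.8] 70 [ 514.3 -324.4   70. ]
top [382.3, 230.2] 70 [ 506.2 -330.4   70. ]
side [320.3, 299.1] 70 [ 511.9 -327.    70. ]
top [375.8, 199.9] 34 [ 606.1 -322.5   34. ]
side [359.3, 296.2] 34 [ 602.9 -318.8   34. ]
top [306.2, 214.5] 34 [ 558.4 -108.2   34. ]
top [166.1, 222.6] 0 [535.2 325.8   0. ]
side [406, 279] 37 [ 713.7 -318.7   37. ]
top [373.5, 164.1] 37 [ 719.9 -319.    37. ]
top (190, 154) 0 [759.7 261.8   0. ]
top (350, 155) 0 [ 761.2 -252.4    0. ]
top (349, 197.5) 0 [ 620.8 -245.6    0. ]
top (191, 196) 0 [621.  251.7   0. ]
top pink_carton 0.58 [273.2, 254.4] 458 ((276.307373046875, 253.38116455078125), (39.564117431640625, 11.58857536315918), 84.80557250976562)
top pink_carton 0.57 [233.1, 219.3] 507 ((232.8121337890625, 220.9711151123047), (13.770411491394043, 38.89716339111328), 72.18110656738281)
side pink_carton 0.7 [231.2, 238.8] 959 ((233.60812377929688, 239.35137939453125), (20.733051300048828, 49.626991271972656), 72.89727020263672)
side pink_carton 0.66 [250.5, 207.0] 646 ((253.2307586669922, 205.15383911132812), (41.04780960083008, 18.30510711669922), 33.690067291259766)
top scanner 0.81 [376.7, 223.1] 786 ((381.941162109375, 225.26470947265625), (59.17869186401367, 18.675243377685547), 75.96376037597656)
side scanner 0.96 [322.4, 296.1] 2030 ((324.57293701171875, 298.2215270996094), (35.7943229675293, 93.32274627685547), 78.11134338378906)
top black_center 0.36 [231.1, 221.9] 489 ((232.8000030517578, 221.39999389648438), (13.281564712524414, 38.57978057861328), 71.56504821777344)
side black_center 0.9 [295.4, 250.2] 824 ((295.5799560546875, 248.43997192382812), (45.399993896484375, 20.39999771118164), 53.13010025024414)
```

Run:
```python
from h import *
T=cv2.imread("pics/top0.png");S=cv2.imread("pics/side0.png")
def crop(a,x,y,w,h,f):return cv2.resize(a[y:y+h,x:x+w],None,fx=f,fy=f,interpolation=cv2.INTER_CUBIC)
a=np.hstack([crop(T,205,200,60,45,6.5),crop(S,225,180,60,45,6.5)])
b=np.hstack([crop(T,345,190,60,75,6.5)[:300*2],])
cv2.imwrite("pics/pk.png",a)
b=np.hstack([crop(T,350,190,55,80,6),crop(S,265,265,110,80,4)[:480] if 0 else cv2.resize(S[265:360,262:382],(440,480),interpolation=cv2.INTER_CUBIC)])
cv2.imwrite("pics/sc.png",b)
```

```text
(no output)
```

View pics/pk.png

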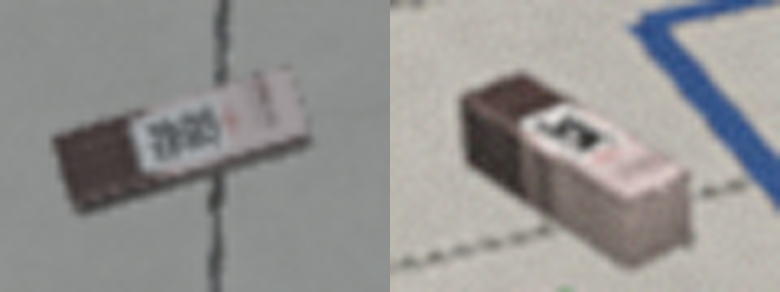

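View pics/sc.png

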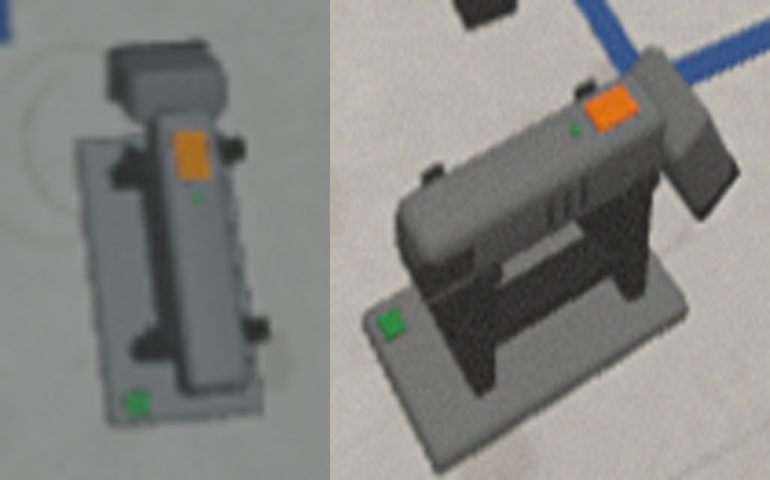

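Run:
```python
from h import *
from scipy.optimize import least_squares
np.set_printoptions(precision=2,suppress=True)
ims={n:get_image(n) for n in("top","side")}
def T(p,s=6.5,o=(205,200)):return np.array([p[0]/s+o[0],p[1]/s+o[1]])-.5*0
def S(p):return np.array([(p[0]-390)/6.5+225,p[1]/6.5+180])
A,B=58.5,17
obs=[("top",T((52,135)),(-A,B,34)),("top",T((292,66)),(A,B,34)),("top",T((312,143)),(A,-B,0)),("top",T((76,212)),(-A,-B,0)),
("side",S((460,97)),(-A,-B,34)),("side",S((520,70)),(-A,B,34)),("side",S((690,172)),(A,B,34)),("side",S((690,243)),(A,B,0)),("side",S((630,270)),(A,-B,0)),("side",S((463,165)),(-A,-B,0)),("side",S((625,195)),(A,-B,34))]
def fit(obs,x0):
    def res(x):
        c,s=np.cos(x[2]),np.sin(x[2])
        return np.concatenate([proj(ims[n],[x[0]+c*p[0]-s*p[1],x[1]+s*p[0]+c*p[1],p[2]])[0]-uv for n,uv,p in obs])
    r=least_squares(res,x0,x_scale=[100,100,1],loss="soft_l1");print(r.x,np.degrees(r.x[2]));print(res(r.x).reshape(-1,2));return r.x
# local y = far side(+x world) when x->-y : right-handed: x=-y, z up, y = z×x = +x. good
print("both");fit(obs,[540,115,-1.4])
for n in("top","side"):print(n);fit([o for o in obs if o[0]==n],[540,115,-1.4])
T2=lambda p:np.array([p[0]/6+350,p[1]/6+190])
S2=lambda p:np.array([(p[0]-330)/440*120+262,p[1]/480*95+265])
ft=[("top",T2((78,140)),(75,40,10)),("top",T2((106,427)),(-75,40,10)),("top",T2((262,412)),(-75,-40,10)),("side",S2((363,320)),(-75,40,10)),("side",S2((440,472)),(-75,-40,0)),("side",S2((689,312)),(75,-40,10))]
print("foot");fit(ft,[510,-325,0.05])
hd=[("top",T2((181,393)),(-79,16,85)),("top",T2((250,387)),(-79,-16,85)),("side",S2((402,208)),(-79,16,85)),("side",S2((428,262)),(-79,-16,85)),("top",T2((105,47)),(91.5-12.5*.866+15,25,34+30))][:4]
hd+= [("top",T2((150,112)),(61,16,85)),("top",T2((224,105)),(61,-16,85)),("side",S2((645,48)),(61,16,85)),("side",S2((660,118)),(61,-16,85))]
print("handle");fit(hd,[510,-325,0.05])
```

```text
both
[540.   115.18  -1.27] -72.72008999201502
[[-0.52 -0.81]
 [-0.41 -1.07]
 [ 0.16 -0.41]
 [ 0.16 -0.31]
 [-0.72  0.01]
 [-0.13  0.16]
 [-0.12  0.27]
 [ 0.28  0.15]
 [-0.41  0.67]
 [-0.26 -0.02]
 [-0.22  1.3 ]]
top
[537.97 114.65  -1.28] -73.14934134981922
[[-0.37 -0.29]
 [-0.17 -0.29]
 [ 0.32  0.38]
 [ 0.23  0.22]]
side
[541.19 116.69  -1.27] -72.67283970297876
[[-0.49 -0.31]
 [ 0.08 -0.16]
 [ 0.09 -0.1 ]
 [ 0.49 -0.23]
 [-0.18  0.28]
 [-0.03 -0.35]
 [ 0.02  0.92]]
foot
[ 500.34 -332.41    0.09] 4.910210168634093
[[-0.1  -1.01]
 [ 0.79 -0.66]
 [ 0.61 -0.28]
 [-1.46 -1.28]
 [-1.44  3.38]
 [ 0.8  -1.16]]
handle
[ 511.99 -331.42    0.1 ] 5.813108470361559
[[ 1.87 -0.68]
 [ 1.23 -0.74]
 [-3.14 -1.17]
 [-1.    0.06]
 [ 0.55 -1.1 ]
 [-1.12 -0.91]
 [-3.66  3.26]
 [ 2.86 -0.47]]
```

```bash
cat >> h.py <<'E'
def wire(im,pose,boxes):
    x,y,a=pose;c,s=np.cos(a),np.sin(a);out=[]
    for b in boxes:
        P=np.array([[x+c*p[0]-s*p[1],y+s*p[0]+c*p[1],p[2]] for p in b]);out.append(proj(im,P))
    return out
def box(x0,x1,y0,y1,z0,z1):
    q=[(x0,y0),(x1,y0),(x1,y1),(x0,y1),(x0,y0)]
    return [(a,b,z) for z in(z0,z1) for a,b in q]
E
cat > ov.py <<'E'
from h import *
import sys
ims={n:get_image(n) for n in("top","side")}
x,y,a=map(float,sys.argv[1:4])
b=[box(-79,61,-16,16,55,85),box(-80,70,-40,40,0,10),[(91.5+12*.866,25,34+6),(91.5+12*.866,-25,40),(91.5-12*.866,-25,28),(91.5-12*.866,25,28),(91.5+12*.866,25,40)]]
o=[]
for n,(u,v,w,h) in(("top",(345,190,60,75)),("side",(262,262,120,90))):
    f=8 if n=="top" else 4.5
    im=cv2.resize(ims[n]["color"][v:v+h,u:u+w],None,fx=f,fy=f,interpolation=cv2.INTER_CUBIC)
    for k,l in enumerate(wire(ims[n],(x,y,a),b)):
        cv2.polylines(im,[np.int32((l-[u,v]+.5)*f)],False,[(0,255,255),(0,255,0),(0,0,255)][k],1)
    o.append(im)
H=min(i.shape[0] for i in o);o=[cv2.resize(i,(int(i.shape[1]*400/i.shape[0]),400)) for i in o]
cv2.imwrite(sys.argv[4],np.hstack(o))
E
python3 ov.py 510 -330 0.095 pics/ov1.png
```

```text
(no output)
```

View pics/ov1.png

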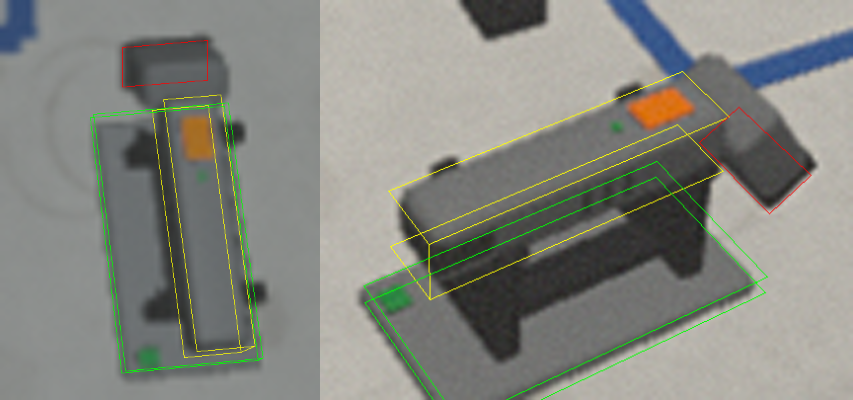

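```bash
cat > rel.py <<'E'
import sys
from h import *
np.set_printoptions(precision=4,suppress=True)
# args: x y z yaw [roll pitch handled as pointing down]
s=ctrl.read_state();R0=R.from_euler("xyz",s["tool_rot"])
print("t",s["clock"],"tcp",s["eef_pos"],s["tool_rot"],"w",s["width"],"F",s["force"],"q",s["qpos"])
for a in sys.argv[1:]:
    x,y,z,w=map(float,a.split(","))
    R1=R.from_euler("xyz",[np.pi,0,w])
    print(a,R0.inv().apply((np.array([x,y,z])-s["eef_pos"])/1000),(R0.inv()*R1).as_rotvec())
E
python3 rel.py 510,-330,150,-1.481 510,-330,51,-1.481
```

```text
t 1.9 tcp [ 144.9195 -633.6345  231.2997] [-3.1415  0.     -1.3461] w 85.34038030202744 F [-0.3145 -0.0708 -0.5351] q [ 1.2802  0.6284  0.0385  1.5174 -0.027   0.9963 -0.02  ]
510,-330,150,-1.481 [-0.2146 -0.4236  0.0813] [-0.      0.      0.1349]
510,-330,51,-1.481 [-0.2146 -0.4236  0.1803] [-0.      0.      0.1349]
```

>>> move_arm --moves '[[[-0.2146,-0.4236,0.0813,0,0,0.135],[-0.2146,-0.4236,0.0813,0,0,0.135],[-0.2146,-0.4236,0.0813,0,0,0.135],[-0.2146,-0.4236,0.0813,0,0,0.135],[-0.2146,-0.4236,0.0813,0,0,0.135],[-0.2146,-0.4236,0.0813,0,0,0.135],[-0.2146,-0.4236,0.0813,0,0,0.135],[-0.2146,-0.4236,0.0813,0,0,0.135],[-0.2146,-0.4236,0.0813,0,0,0.135],[-0.2146,-0.4236,0.0813,0,0,0.135],[-0.2146,-0.4236,0.0813,0,0,0.135]]]' --jaw 1

```text
clock: 3.28
eef_pos: [508.8, -331.8, 150.3]
tool_rot: [3.141, -0.001, -1.484]
force: [-0.2, -0.2, -0.2]
width: 85.3
```

```bash
python3 rel.py 510,-330,51,-1.481; python3 ov.py 510 -330 0.09 pics/ov2.png
```

```text
t 3.275 tcp [ 508.7579 -331.7886  150.3447] [ 3.1412 -0.001  -1.4838] w 85.27104834429628 F [-0.1865 -0.1598 -0.2317] q [ 0.4767  0.6637  0.0875  1.7222 -0.0768  0.7587 -0.8824]
510,-330,51,-1.481 [-0.0018 -0.0014  0.0993] [ 0.0004 -0.001  -0.0028]
```

View pics/ov2.png

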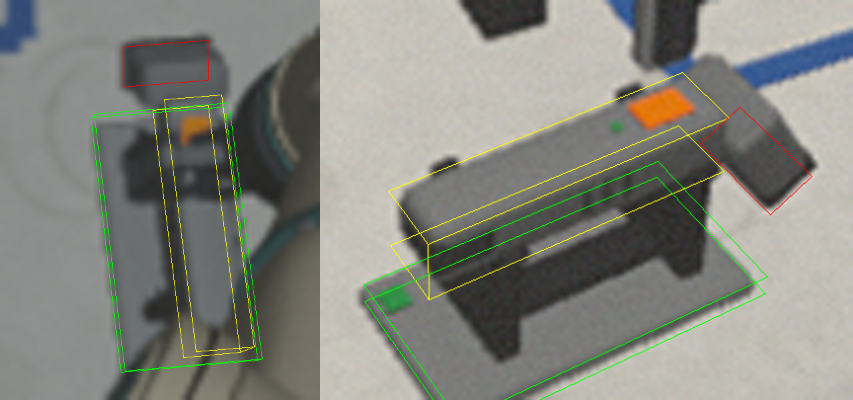

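>>> move_arm --moves '[[[-0.0015,-0.0015,0.04,0,0,-0.003],[-0.0015,-0.0015,0.07,0,0,-0.003],[-0.0015,-0.0015,0.099,0,0,-0.003],[-0.0015,-0.0015,0.099,0,0,-0.003],[-0.0015,-0.0015,0.099,0,0,-0.003]]]' --jaw 1

```text
clock: 4.0
eef_pos: [511.7, -329.3, 52.1]
tool_rot: [-3.14, -0.001, -1.479]
force: [0.7, -1.1, 0.3]
width: 85.5
```

```bash
python3 ov.py 510 -330 0.09 pics/ov3.png
```

```text
(no output)
```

View pics/ov3.png

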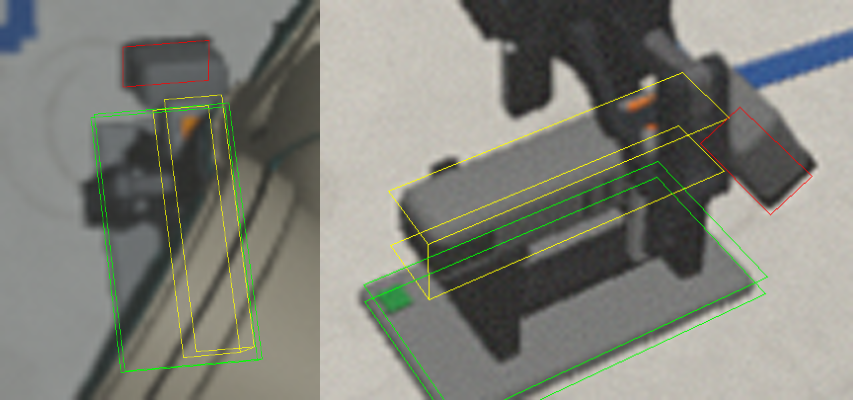

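Run:
```python
from h import *
im=get_image("side");s=ctrl.read_state();R0=R.from_euler("xyz",s["tool_rot"])
u,v=262,262;f=4.5;g=400/(90*4.5)
a=cv2.resize(im["color"][v-30:v+90,u:u+150],None,fx=5,fy=5,interpolation=cv2.INTER_CUBIC)
for dx in(-42,42):
  for dy in(-11,11):
    p=proj(im,s["eef_pos"]+R0.apply([dx,dy,-13]))[0]
    cv2.circle(a,tuple(np.int32((p-[u,v-30]+.5)*5)),4,(0,0,255),-1);
for P,c in(((40,-30,55),(0,255,0)),((40,-30,10),(0,255,0)),((-50,-30,55),(255,255,0)),((-50,-30,10),(255,255,0))):
    w=wire(im,(510,-330,.09),[[P]])[0][0];cv2.circle(a,tuple(np.int32((w-[u,v-30]+.5)*5)),4,c,-1)
cv2.imwrite("pics/f1.png",a)
```

```text
(no output)
```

View pics/f1.png

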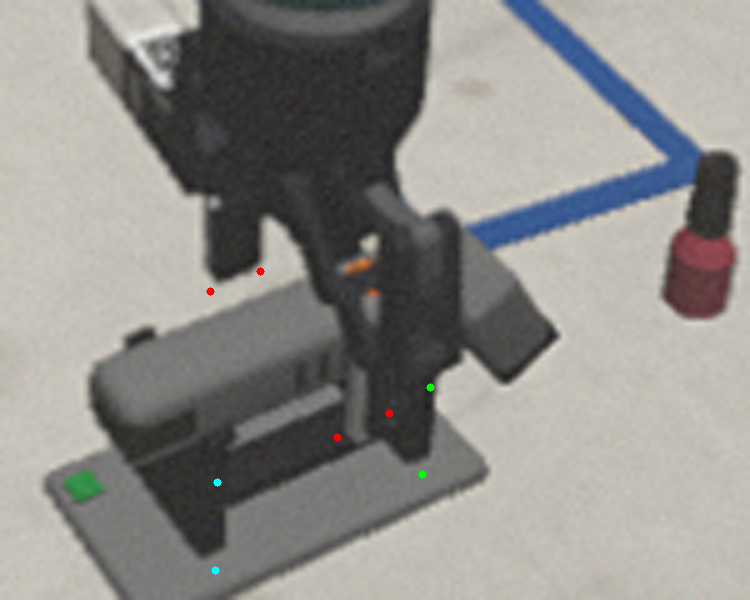

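Both fingertips show where the projection puts them: far tip at (235,275) in the crop, near tip around (360,430), clear of both saddles. I close on the handle and lift.

>>> move_arm --moves '[[[0,0,0,0,0,0],[0,0,0,0,0,0],[0,0,0,0,0,0],[0,0,0,0,0,0],[0,0,0,0,0,0],[0,0,0,0,0,0]]]' --jaw 0

```text
clock: 4.9
eef_pos: [511.6, -328.6, 51.4]
tool_rot: [-3.141, -0.0, -1.478]
force: [0.4, 0.2, 4.7]
width: 31.4
```

>>> move_arm --moves '[[[0,0,-0.01,0,0,0],[0,0,-0.03,0,0,0],[0,0,-0.06,0,0,0],[0,0,-0.09,0,0,0],[0,0,-0.12,0,0,0],[0,0,-0.12,0,0,0],[0,0,-0.12,0,0,0]]]'

```text
clock: 5.78
eef_pos: [510.7, -327.9, 170.1]
tool_rot: [3.14, 0.001, -1.478]
force: [-0.4, 0.4, -2.4]
width: 31.6
```

```bash
python3 rel.py 414.5,76,170,-1.27 440,-150,170,-1.4
python3 - <<'E'
from h import *
im=get_image("side");s=ctrl.read_state();R0=R.from_euler("xyz",s["tool_rot"])
Rs=R0*R.from_matrix(np.array([[0,-1,0],[1,0,0],[0,0,1.]]).T)  # placeholder
g=s["eef_pos"]+R0.apply([0,0,-19])
# handle axes: hx = -tool y ; hy = -tool x ; hz=-tool z
M=R0.as_matrix();H=np.stack([-M[:,1],-M[:,0],-M[:,2]],1)
print("handle axes",H.round(2))
b=[box(-79,61,-16,16,-15,15),[(91.5+12*.866,25,-30),(91.5+12*.866,-25,-30),(91.5-12*.866,-25,-42),(91.5-12*.866,25,-42),(91.5+12*.866,25,-30)]]
u,v=240,180;f=4.5
a=cv2.resize(im["color"][v:v+130,u:u+170],None,fx=f,fy=f,interpolation=cv2.INTER_CUBIC)
for l in b:
    p=proj(im,g+np.array(l)@H.T);cv2.polylines(a,[np.int32((p-[u,v]+.5)*f)],False,(0,255,255),1)
cv2.imwrite("pics/g1.png",a)
E
```

```text
t 5.775 tcp [ 510.6624 -327.8612  170.0885] [ 3.1402  0.0012 -1.478 ] w 31.58251018420525 F [-0.3508  0.4415 -2.4257] q [ 0.4687  0.6386  0.0897  1.7054 -0.0744  0.8028 -0.8854]
414.5,76,170,-1.27 [-0.411   0.0583  0.0007] [ 0.0013  0.0013 -0.208 ]
440,-150,170,-1.4 [-0.1836  0.0539  0.0004] [ 0.0014  0.0012 -0.078 ]
handle axes [[ 1.   -0.09  0.  ]
 [ 0.09  1.   -0.  ]
 [-0.    0.    1.  ]]
```

View pics/g1.png

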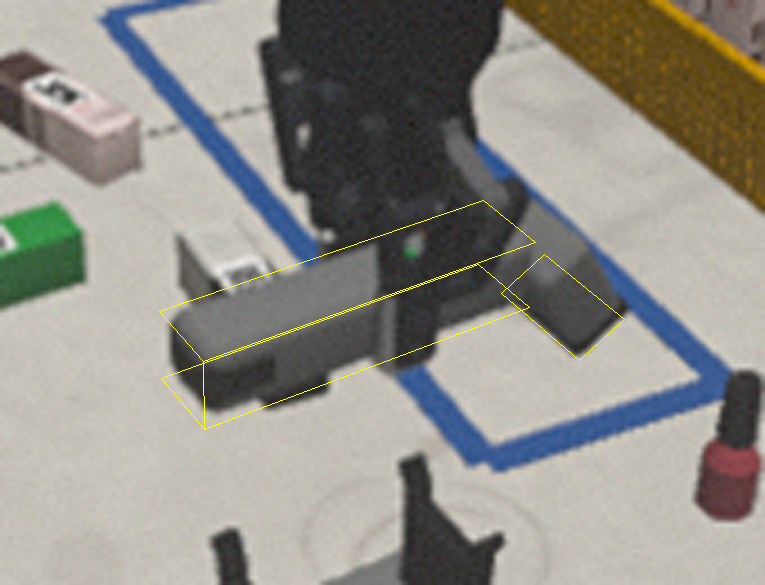

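>>> move_arm --moves '[[[-0.04,0.006,0,0,0,-0.02],[-0.085,0.012,0,0,0,-0.04],[-0.13,0.018,0,0,0,-0.06],[-0.175,0.025,0,0,0,-0.08],[-0.22,0.031,0,0,0,-0.11],[-0.265,0.038,0,0,0,-0.13],[-0.31,0.044,0,0,0,-0.15],[-0.355,0.05,0,0,0,-0.18],[-0.39,0.055,0,0,0,-0.2],[-0.411,0.058,0,0,0,-0.208],[-0.411,0.058,0.02,0,0,-0.208],[-0.411,0.058,0.05,0,0,-0.208],[-0.411,0.058,0.05,0,0,-0.208],[-0.411,0.058,0.05,0,0,-0.208]]]'

```text
clock: 7.58
eef_pos: [415.5, 75.3, 121.1]
tool_rot: [3.141, -0.0, -1.27]
force: [1.1, -0.1, -1.2]
width: 31.2
```

```bash
cat > aim.py <<'E'
from h import *
import sys
np.set_printoptions(precision=3,suppress=True)
L=np.array([540,115,34.])
s=ctrl.read_state();R0=R.from_euler("xyz",s["tool_rot"]);M=R0.as_matrix();H=np.stack([-M[:,1],-M[:,0],-M[:,2]],1)
g=s["eef_pos"]+R0.apply([0,0,-19]);print(s["clock"],s["eef_pos"],s["tool_rot"],s["qpos"],s["width"])
W=g+H@[91.5,0,-36];c,q=.5,np.sqrt(.75)
B=np.stack([H@[c,0,-q],H[:,1],H@[q,0,c]],1)
print("label in window",B.T@(L-W))
b=[box(-79,61,-16,16,-15,15),[(91.5+12*.866,25,-30),(91.5+12*.866,-25,-30),(91.5-12*.866,-25,-42),(91.5-12*.866,25,-42),(91.5+12*.866,25,-30)]]
ims={n:get_image(n) for n in("top","side")}
o=[]
for n,(u,v) in(("side",(190,130)),("top",(190,180))):
    im=ims[n];f=4
    a=cv2.resize(im["color"][v:v+120,u:u+98],None,fx=f,fy=f,interpolation=cv2.INTER_CUBIC)
    for l in b:
        p=proj(im,g+np.array(l)@H.T);cv2.polylines(a,[np.int32((p-[u,v]+.5)*f)],False,(0,255,255),1)
    p=proj(im,[W,W+B[:,0]*80,L]);cv2.line(a,*[tuple(map(int,(x-[u,v]+.5)*f)) for x in p[:2]],(0,0,255),1);cv2.circle(a,tuple(map(int,(p[2]-[u,v]+.5)*f)),3,(0,255,0),-1)
    o.append(a)
cv2.imwrite(sys.argv[1],np.hstack(o))
for n in ims:print(n,[d["uv"] for d in models.place_of(n,"scanner_window")],proj(ims[n],[W]),[d["uv"] for d in models.place_of(n,"pink_label")],proj(ims[n],[L]))
E
python3 aim.py pics/a1.png
```

```text
7.575 [415.493  75.305 121.104] [ 3.141 -0.    -1.27 ] [-0.279  0.513  0.046  2.234 -0.058  0.396 -1.455] 31.188478222034394
label in window [80.253  1.073 -1.026]
top [] [[234.377 228.16 ]] [[274.5, 256.0], [232.4, 219.3]] [[232.593 219.786]]
side [[240.2, 184.8]] [[239.21  182.609]] [[231.3, 233.0], [253.4, 201.6]] [[252.581 200.706]]
```

View pics/a1.png

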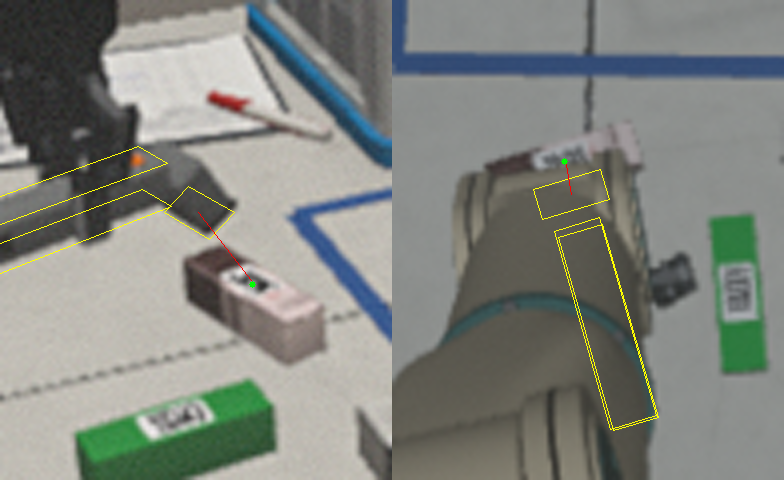

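Side view: the beam line ends on the bars at (253,201) of the full image. The computed offset is 80 mm along the beam and about 1 mm across it. I hold here.

>>> move_arm --moves '[[[0,0,0,0,0,0],[0,0,0,0,0,0],[0,0,0,0,0,0],[0,0,0,0,0,0],[0,0,0,0,0,0],[0,0,0,0,0,0],[0,0,0,0,0,0],[0,0,0,0,0,0],[0,0,0,0,0,0],[0,0,0,0,0,0],[0,0,0,0,0,0],[0,0,0,0,0,0],[0,0,0,0,0,0],[0,0,0,0,0,0],[0,0,0,0,0,0],[0,0,0,0,0,0],[0,0,0,0,0,0],[0,0,0,0,0,0],[0,0,0,0,0,0],[0,0,0,0,0,0]]]'

```text
clock: 10.38
eef_pos: [415.6, 75.5, 121.0]
tool_rot: [-3.142, -0.0, -1.27]
force: [-0.1, -1.0, -2.8]
width: 31.2
```

```bash
python3 rel.py 414.5,76,170,-1.27 511.5,-328.5,170,-1.478
```

```text
t 10.375 tcp [415.5736  75.4629 121.0215] [-3.1415 -0.     -1.27  ] w 31.197601528411987 F [-0.1291 -0.9796 -2.7706] q [-0.2786  0.5133  0.0456  2.2343 -0.0582  0.395  -1.4552]
414.5,76,170,-1.27 [-0.0008  0.0009 -0.049 ] [-0.0001 -0.     -0.    ]
511.5,-328.5,170,-1.478 [ 0.4142  0.0281 -0.049 ] [-0.0001 -0.      0.208 ]
```

>>> move_arm --moves '[[[0,0,-0.02,0,0,0],[0.01,0.001,-0.049,0,0,0.005],[0.05,0.004,-0.049,0,0,0.03],[0.095,0.007,-0.049,0,0,0.05],[0.14,0.01,-0.049,0,0,0.07],[0.185,0.013,-0.049,0,0,0.09],[0.23,0.016,-0.049,0,0,0.12],[0.275,0.019,-0.049,0,0,0.14],[0.32,0.022,-0.049,0,0,0.16],[0.365,0.025,-0.049,0,0,0.18],[0.4,0.027,-0.049,0,0,0.2],[0.414,0.028,-0.049,0,0,0.208],[0.414,0.028,-0.049,0,0,0.208],[0.414,0.028,-0.049,0,0,0.208],[0.414,0.028,-0.049,0,0,0.208]]]'

```text
clock: 12.25
eef_pos: [511.6, -326.5, 170.1]
tool_rot: [3.142, 0.001, -1.476]
force: [-0.1, -0.6, -1.0]
width: 31.5
```

```bash
python3 rel.py 511.5,-328.5,90,-1.478 511.5,-328.5,51.4,-1.478
```

```text
t 12.25 tcp [ 511.6411 -326.469   170.0924] [ 3.1415  0.0011 -1.4759] w 31.505887214766 F [-0.0849 -0.6285 -1.0159] q [ 0.4667  0.6382  0.089   1.7063 -0.075   0.8011 -0.8854]
511.5,-328.5,90,-1.478 [0.0021 0.0003 0.0801] [0.0001 0.0011 0.0021]
511.5,-328.5,51.4,-1.478 [0.0021 0.0003 0.1187] [0.0001 0.0011 0.0021]
```

>>> move_arm --moves '[[[0.002,0,0.04,0,0.001,0.002],[0.002,0,0.07,0,0.001,0.002],[0.002,0,0.085,0,0.001,0.002],[0.002,0,0.085,0,0.001,0.002],[0.002,0,0.085,0,0.001,0.002]]]'

```text
clock: 12.88
eef_pos: [512.5, -330.6, 86.2]
tool_rot: [-3.14, -0.002, -1.48]
force: [-1.2, -0.3, -0.5]
width: 31.2
```

```bash
python3 rel.py 511.5,-328.5,51.4,-1.478; python3 -c "
from h import *
for n,(u,v,w,h) in (('side',(240,200,170,130)),):
    cv2.imwrite('pics/ret.png',cv2.resize(get_image(n)['color'][v:v+h,u:u+w],None,fx=4.5,fy=4.5,interpolation=2))"
```

```text
t 12.875 tcp [ 512.5251 -330.6038   86.1754] [-3.1399 -0.0022 -1.4798] w 31.212810660597114 F [-1.2041 -0.3129 -0.4681] q [ 0.4799  0.7549  0.0754  1.7573 -0.0863  0.6299 -0.8752]
511.5,-328.5,51.4,-1.478 [-0.0023  0.0009  0.0348] [-0.0017 -0.0022 -0.0018]
```

View pics/ret.png

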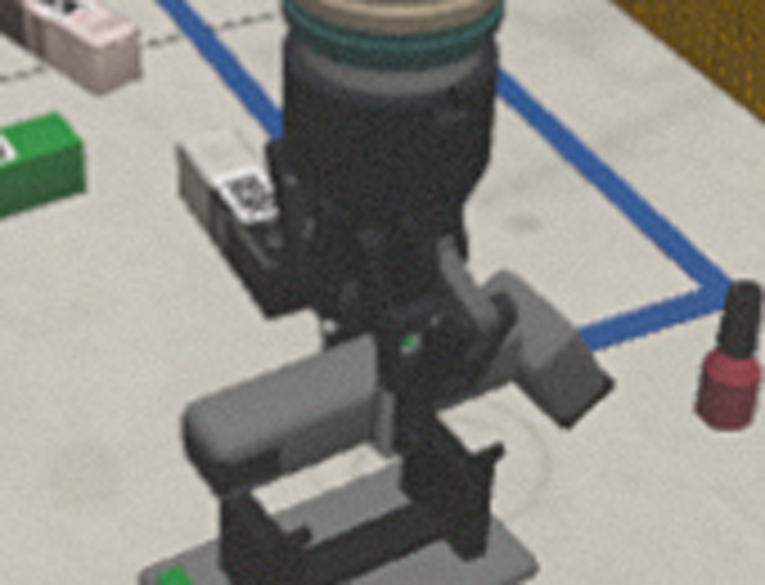

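>>> move_arm --moves '[[[-0.002,0.001,0.0,0,-0.002,0],[-0.002,0.001,0.01,0,-0.002,0],[-0.002,0.001,0.02,0,-0.002,0],[-0.002,0.001,0.028,0,-0.002,0],[-0.002,0.001,0.034,0,-0.002,0],[-0.002,0.001,0.034,0,-0.002,0],[-0.002,0.001,0.034,0,-0.002,0]]]'

```text
clock: 13.8
eef_pos: [510.3, -328.3, 51.4]
tool_rot: [3.141, 0.001, -1.48]
force: [-2.5, 2.0, 5.9]
width: 31.4
```

>>> move_arm --moves '[[[0,0,0,0,0,0],[0,0,0,0,0,0],[0,0,0,0,0,0],[0,0,0,0,0,0],[0,0,0,0,0,0],[0,0,0,0,0,0]]]' --jaw 1

```text
clock: 14.55
eef_pos: [510.5, -328.4, 51.0]
tool_rot: [-3.142, 0.001, -1.48]
force: [-0.4, -0.2, -0.2]
width: 85.8
```

>>> move_arm --moves '[[[0,0,-0.02,0,0,0],[0,0,-0.06,0,0,0],[0,0,-0.1,0,0,0],[0,0,-0.14,0,0,0],[0,0,-0.14,0,0,0]]]'

```text
clock: 15.18
eef_pos: [512.5, -329.9, 194.6]
tool_rot: [-3.136, -0.003, -1.48]
force: [-0.9, -0.1, 0.1]
width: 85.1
```

```bash
python3 ov.py 511 -329.5 0.092 pics/ov5.png; python3 rel.py 430,140,200,-1.27
```

```text
t 15.275 tcp [ 510.3596 -328.3905  191.1399] [-3.1413  0.0009 -1.4799] w 85.1977893900405 F [-0.005  -0.3    -0.6603] q [ 0.4671  0.6122  0.0943  1.6876 -0.0736  0.8455 -0.8867]
430,140,200,-1.27 [-0.4738  0.0375 -0.0084] [-0.0004  0.0009 -0.2099]
```

View pics/ov5.png

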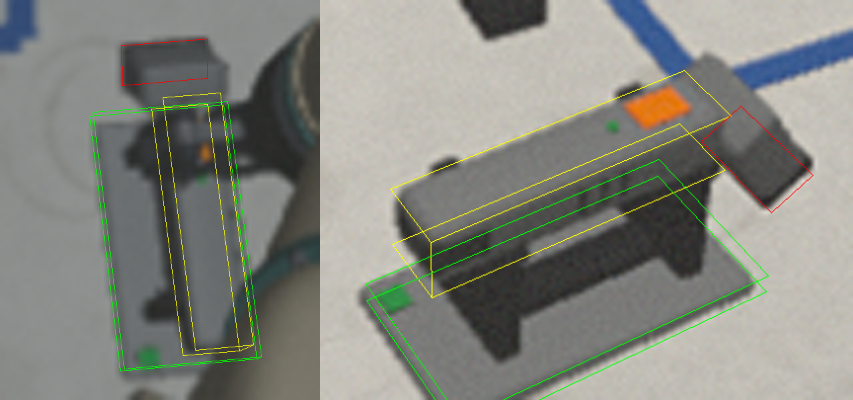

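```bash
python3 rel.py 470,115,150,-1.571
```

```text
t 15.275 tcp [ 510.3596 -328.3905  191.1399] [-3.1413  0.0009 -1.4799] w 85.1977893900405 F [-0.005  -0.3    -0.6603] q [ 0.4671  0.6122  0.0943  1.6876 -0.0736  0.8455 -0.8867]
470,115,150,-1.571 [-0.4452 -0.      0.0415] [-0.0002  0.0009  0.0911]
```

>>> move_arm --moves '[[[-0.445,0,0.0415,0,0.001,0.091],[-0.445,0,0.0415,0,0.001,0.091],[-0.445,0,0.0415,0,0.001,0.091],[-0.445,0,0.0415,0,0.001,0.091],[-0.445,0,0.0415,0,0.001,0.091],[-0.445,0,0.0415,0,0.001,0.091],[-0.445,0,0.0415,0,0.001,0.091],[-0.445,0,0.0415,0,0.001,0.091],[-0.445,0,0.0415,0,0.001,0.091],[-0.445,0,0.0415,0,0.001,0.091],[-0.445,0,0.0415,0,0.001,0.091],[-0.445,0,0.0415,0,0.001,0.091]]]' --jaw 0.7

```text
clock: 16.77
eef_pos: [470.4, 113.5, 150.1]
tool_rot: [-3.141, -0.0, -1.573]
force: [0.6, 0.3, 1.5]
width: 60.0
```

```bash
python3 rel.py 470,115,40,-1.571 470,115,4,-1.571;  python3 -c "
from h import *
for n,(u,v,w,h) in (('side',(160,130,170,130)),):
    cv2.imwrite('pics/p0.png',cv2.resize(get_image(n)['color'][v:v+h,u:u+w],None,fx=4.5,fy=4.5,interpolation=2))"
```

```text
t 16.775 tcp [470.4228 113.5162 150.076 ] [-3.1414 -0.0002 -1.5732] w 59.9752318201373 F [0.626  0.335  1.5373] q [-0.3973  0.5234  0.1466  2.0567 -0.1352  0.5701 -1.7292]
470,115,40,-1.571 [-0.0015  0.0005  0.1101] [-0.0002 -0.0002 -0.0022]
470,115,4,-1.571 [-0.0015  0.0005  0.1461] [-0.0002 -0.0002 -0.0022]
```

View pics/p0.png

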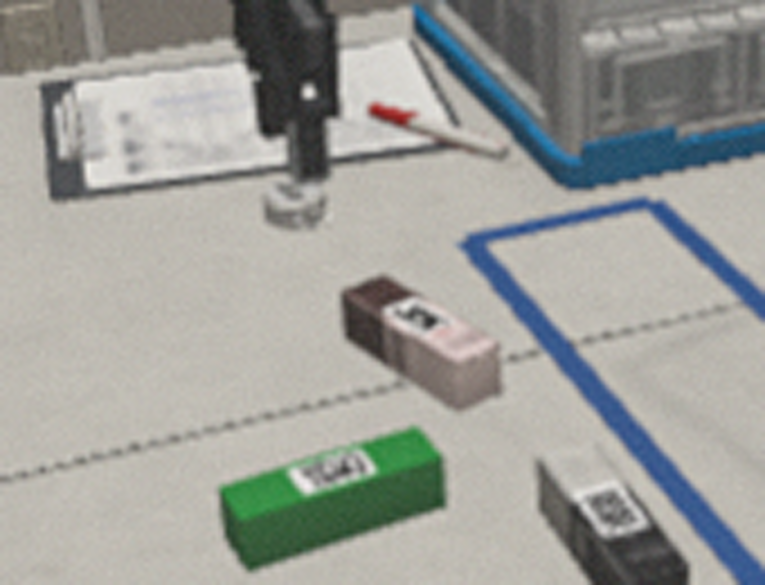

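>>> move_arm --moves '[[[-0.0015,0,0.05,0,0,-0.002],[-0.0015,0,0.09,0,0,-0.002],[-0.0015,0,0.125,0,0,-0.002],[-0.0015,0,0.146,0,0,-0.002],[-0.0015,0,0.146,0,0,-0.002],[-0.0015,0,0.146,0,0,-0.002]]]'

```text
clock: 17.58
eef_pos: [470.8, 116.2, 4.6]
tool_rot: [-3.14, 0.0, -1.569]
force: [-0.4, -0.6, 0.2]
width: 59.9
```

```bash
python3 rel.py 520,115,4,-1.571;  python3 -c "
from h import *
for n,(u,v,w,h) in (('side',(160,130,170,130)),):
    cv2.imwrite('pics/p1.png',cv2.resize(get_image(n)['color'][v:v+h,u:u+w],None,fx=4.5,fy=4.5,interpolation=2))"
```

```text
t 17.575 tcp [470.8214 116.1791   4.5835] [-3.14    0.     -1.5692] w 59.93305931117382 F [-0.3978 -0.6436  0.1709] q [-0.3845  0.8027  0.126   2.126  -0.3996  0.2333 -1.4762]
520,115,4,-1.571 [ 0.0013 -0.0492  0.0007] [-0.0016  0.      0.0018]
```

View pics/p1.png

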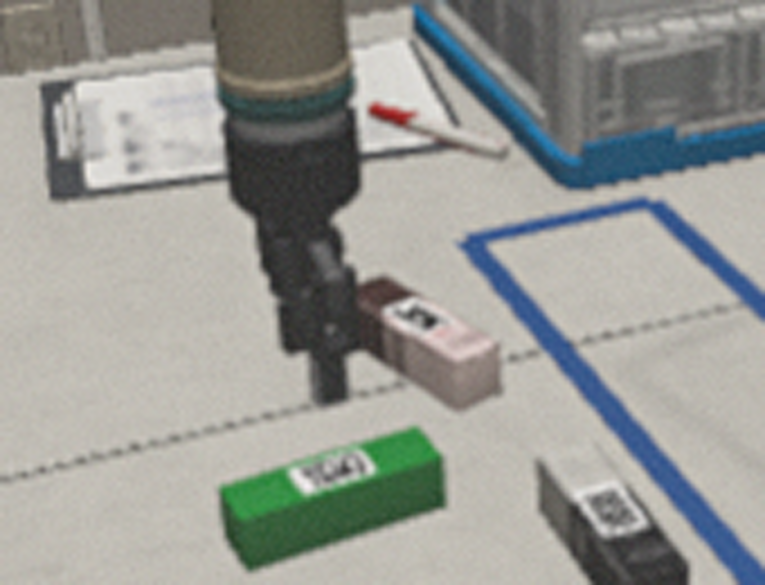

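>>> move_arm --moves '[[[0.001,-0.01,0,0,0,0],[0.001,-0.02,0,0,0,0],[0.001,-0.03,0,0,0,0],[0.001,-0.036,0,0,0,0],[0.001,-0.042,0,0,0,0],[0.001,-0.048,0,0,0,0],[0.001,-0.054,0,0,0,0],[0.001,-0.06,0,0,0,0],[0.001,-0.066,0,0,0,0],[0.001,-0.072,0,0,0,0],[0.001,-0.078,0,0,0,0],[0.001,-0.084,0,0,0,0],[0.001,-0.084,0,0,0,0]]]'

```text
clock: 19.25
eef_pos: [555.2, 115.3, 4.0]
tool_rot: [-3.14, -0.0, -1.569]
force: [-0.6, 0.3, 0.4]
width: 59.8
```

```bash
python3 rel.py 662,115,4,-1.571;  python3 -c "
from h import *
for n,(u,v,w,h) in (('side',(160,130,170,130)),):
    cv2.imwrite('pics/p2.png',cv2.resize(get_image(n)['color'][v:v+h,u:u+w],None,fx=4.5,fy=4.5,interpolation=2))"
```

```text
t 19.25 tcp [555.1654 115.3017   4.0444] [-3.1402 -0.     -1.5692] w 59.7818440907088 F [-0.6373  0.3135  0.3895] q [-0.3756  0.8585  0.1907  1.9035 -0.3657  0.4117 -1.482 ]
662,115,4,-1.571 [ 0.0005 -0.1068  0.0002] [-0.0014 -0.      0.0018]
```

View pics/p2.png

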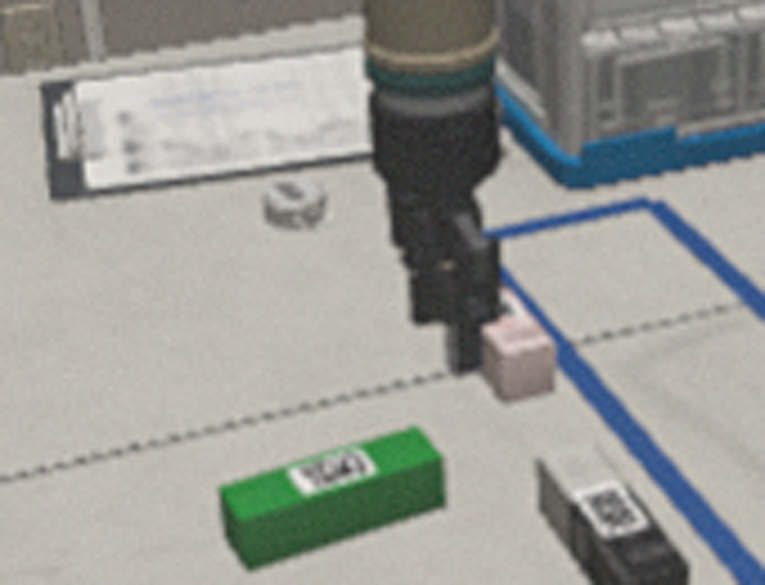

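>>> move_arm --moves '[[[0.0005,-0.006,0,0,0,0],[0.0005,-0.013,0,0,0,0],[0.0005,-0.02,0,0,0,0],[0.0005,-0.027,0,0,0,0],[0.0005,-0.034,0,0,0,0],[0.0005,-0.041,0,0,0,0],[0.0005,-0.048,0,0,0,0],[0.0005,-0.055,0,0,0,0],[0.0005,-0.062,0,0,0,0],[0.0005,-0.069,0,0,0,0],[0.0005,-0.076,0,0,0,0],[0.0005,-0.083,0,0,0,0],[0.0005,-0.09,0,0,0,0],[0.0005,-0.096,0,0,0,0],[0.0005,-0.101,0,0,0,0],[0.0005,-0.104,0,0,0,0],[0.0005,-0.107,0,0,0,0],[0.0005,-0.107,0,0,0,0]]]'

```text
clock: 21.55
eef_pos: [661.6, 115.0, 4.1]
tool_rot: [-3.141, -0.0, -1.569]
force: [1.0, 0.2, 1.0]
width: 59.8
```

```bash
python3 -c "
from h import *
for n,(u,v,w,h) in (('side',(160,130,170,130)),):
    cv2.imwrite('pics/p3.png',cv2.resize(get_image(n)['color'][v:v+h,u:u+w],None,fx=4.5,fy=4.5,interpolation=2))"
```

```text
(no output)
```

View pics/p3.png

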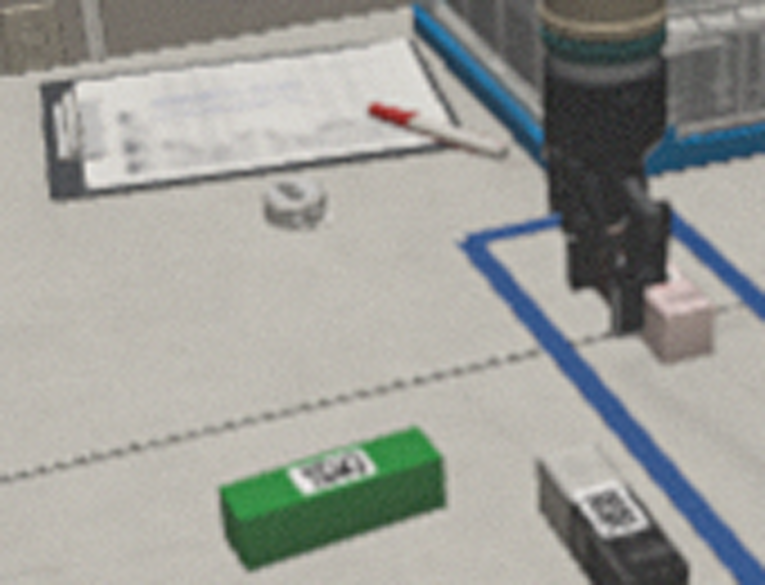

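Carton is in place at side (310,200). I back off toward the robot, then go up and clear.

>>> move_arm --moves '[[[0,0.01,0,0,0,0],[0,0.03,0,0,0,0],[0,0.06,-0.01,0,0,0],[0,0.1,-0.05,0,0,0],[0,0.14,-0.1,0,0,0],[0,0.18,-0.15,0,0,0],[0,0.22,-0.2,0,0,0],[0,0.22,-0.2,0,0,0],[0,0.22,-0.2,0,0,0]]]'

```text
clock: 22.72
eef_pos: [441.2, 115.0, 204.2]
tool_rot: [-3.14, 0.001, -1.568]
force: [0.4, 0.3, 0.1]
width: 60.2
```

```bash
python3 - <<'E'
from h import *
ims={n:get_image(n) for n in("top","side")}
for n in ims:cv2.imwrite(f"pics/end_{n}.png",ims[n]["color"])
o=[]
for n,(u,v,w,h) in(("side",(200,130,180,180)),("top",(175,130,180,180))):
    a=cv2.resize(ims[n]["color"][v:v+h,u:u+w],(390,390),interpolation=2);f=390/180
    for l in wire(ims[n],(690,115,-1.571),[box(-58.5,58.5,-17,17,0,34)]):cv2.polylines(a,[np.int32((l-[u,v]+.5)*f)],False,(0,255,255),1)
    o.append(a)
    for t in("pink_center","pink_end_a","black_center","counter","red_bottle_center"):print(n,t,[(d["uv"],d["score"]) for d in models.place_of(n,t)][:3])
cv2.imwrite("pics/end.png",np.hstack(o));print(ctrl.read_state()["clock"])
E
python3 ov.py 511 -329.5 0.092 pics/ov6.png
```

```text
side pink_center [([304.2, 197.4], 0.96), ([234.6, 240.2], 0.6)]
side pink_end_a [([256.5, 235.1], 0.95), ([295.5, 184.0], 0.94), ([213.6, 246.8], 0.73)]
side black_center [([295.5, 249.2], 0.57), ([401.7, 275.7], 0.21)]
side counter [([226.3, 177.1], 0.45)]
side red_bottle_center [([403.5, 277.2], 0.62)]
top pink_center [([237.1, 174.5], 0.79), ([275.9, 253.3], 0.71), ([257.1, 176.6], 0.43)]
top pink_end_a [([277.3, 237.3], 0.95), ([255.3, 174.2], 0.88), ([280.9, 273.8], 0.83)]
top black_center [([308.6, 213.5], 0.57)]
top counter [([164.5, 224.8], 0.43)]
top red_bottle_center [([372.5, 169.3], 0.43)]
23.325
```

View pics/end.png

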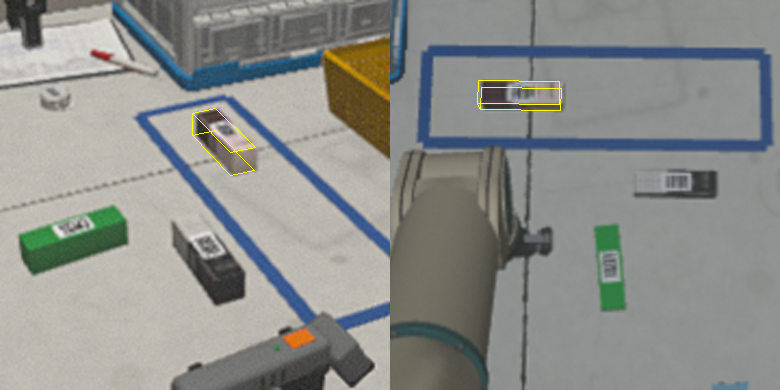

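View pics/ov6.png

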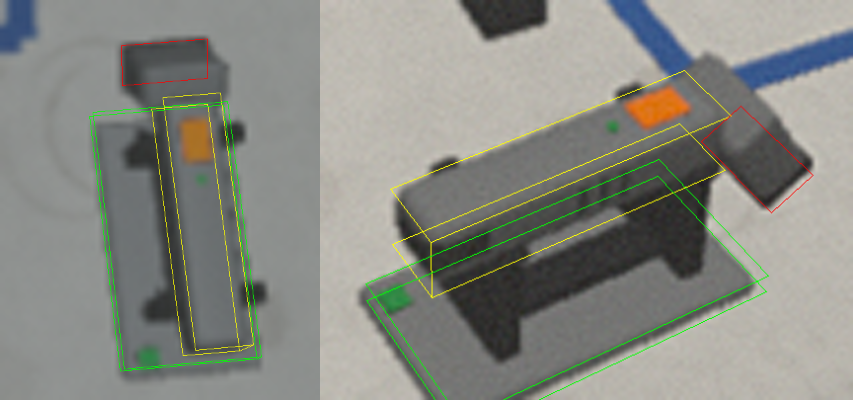

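The carton lies at the predicted pose, (690,115) mm, inside the tape. The scanner sits in its cradle as before, and the other things have not moved.

```bash
python3 -c "
from cell import job
print(job.finish_job())"
```

```text
the job is handed in; nothing more can be done
None
```

I completed all the steps and handed the job in at about 23 s of the 69 s allowed. The system reports no verdict, so I can't confirm that the scan registered.

- **Scan:** I lifted the scanner from its cradle and held it at the pink carton's barcode for about 2.5 s. The calculated aim was 80 mm from the window and about 1 mm off the beam line, with the scan line along the row of bars. The side camera agreed to about a pixel. The scanner hid the view from the top camera.
- **Return:** I put the scanner back in its cradle and released it. In the last pictures it matches its starting position to within about 2 mm.
- **Push:** I pushed the pink carton with both fingers over the table, which also straightened it. It lies flat near x 690, y 115 mm. The tape outline's centre is near (691, 4), so the carton is well inside it.
- **Other things:** The black carton, bottle and tally counter look unmoved in both final views. The network's positions for them shifted by a few pixels, up to about 5 px for the bottle in the top view. I took this as network error, because the robot never went near the bottle. The arm ended clear of everything.

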